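# Put up the spice shelf and stock it

## Robot

A 6-joint arm with a two-finger parallel gripper is mounted at the origin on the work surface; the furniture and walls round the work are solid. World frame = base frame: x ahead of the robot, y to its left, z up, the work surface at z = 0. Lengths are in m, angles in rad, forces in N, time in s.
With the tool pointing down it reaches from about 0.25 to 0.775 m from the base axis. Payload 4 kg.
Tool frame: the origin (TCP) lies between the finger pads; the fingertips stand 8 mm ahead of it and the grasp point (between the pads) lies 11 mm behind it; z points along the fingers, y is the line along which they close (so a half turn about z gives the same grasp; the last joint's range is limited). The gripper opens to 85 mm and grips with 20 to 120 N. Pads are 22 mm wide; open, the fingers measure 114 mm over their backs; the gripper's body (76 mm by 85 mm) begins 54 mm behind the grasp point. The pads swing forward as they close: fully open they stand 13 mm farther back than shut.
Start: joints at [1.231, 0.087, 1.371, -0, 1.684, -0.103], TCP at [0.129, 0.535, 0.239] pointing down, gripper open.
Joint ranges: [-3.1, 3.1], [-0.76, 2.03], [0.27, 2.55], [-1.08, 4.22], [0.17, 2.65], [-2.57, 2.57]. Speed limits (rad/s): [2.79, 2.79, 3.14, 3.14, 3.14, 3.14].

## Interface

Orientations are given as a rotation vector (axis times angle).
In Python, from rig import manip gives the robot as it stands.
- The arm moves only by the tool apply_moves, never from a script. Its argument "rows" is a list that holds one entry, the list of rows, each a list of 5 numbers: the shift along the tool's x, y, z in cm, then the turn about the tool's z in rad, then the opening, from -1 (shut) to 1 (fully open), so that 0 is half open. A call has 1 to 10 rows; each row shifts and turns the commanded pose from where the row before left it, along the tool's axes as they then stand; what a row does not reach is not made up. A row lasts 1/12 s, in which the tool goes at most 41.7 mm and 7.16 degrees, less where a joint would pass 70% of its speed; a pose out of reach is approached as far as the arm can. A call with a gripper value outside its range is refused whole. The fingers move at their own pace and stop on an object; the grip force is fixed at half the most. Time passes only in rows, so rows that do not move let the fingers close. It gives the time, the measured TCP pose, the force, the opening and the grip force at its end, in the units of the state.
- manip.get_obs(): the state, without advancing time (a new reading comes with each control period).
- manip.read_camera(name): name is "scene" or "side" or "wrist"; returns the picture (480x640x3 uint8, red, green, blue); there is no depth.
- manip.camera_model(name): a dict with "fx", "fy", "cx", "cy" (pixels), "T" (4x4, takes a point from camera to world coordinates). Camera axes: x right, y down, z forward; pixel columns grow to the right and rows downward; lengths in m; the calibration is good to about 2 mm. A picture is of the moment at which its call begins: read the wrist's pose just before it. camera_model takes no time and is no camera call; for the wrist camera it gives the pose at the moment of the call.
- manip.close_job(): hands the job in; it is judged then, once.
The state is a dict: "time": time; "q": joint angles; "dq": joint speeds; "joint_torque": joint torques, N m; "tool_pos": TCP position; "tcp_rot": TCP orientation; "force": force on the tool from outside, world axes, zero at the start; "wrist_torque": the same for the moment, N m; "gripper_width": opening from 0.0 (shut) to 1.0 (fully open); "gripper_force": force on a finger pad.
Only numpy, scipy, OpenCV 4.12 (cv2) and the standard library are available. Lean on these libraries where they do the work, as an engineer would, in place of code of your own. Each camera call takes 0.05 s, during which the arm holds its last target. There are 200 camera calls.

## Task

First hang the little shelf on the slotted upright: pass its two hooks through the slots, let it drop behind the posts and press it down until the spring catch snaps out over its back rail. Then swing the latch lever of the wooden spice case free, lift the lid wide open, and stand every spice jar from the case upright on the hung shelf. Finally close the lid and swing the lever back over it; leave the other kitchen things where they are.

Things in the scene. Friction and masses are not known exactly. Their poses are not given: they have to be found in the camera images.
- shelf: Loose dark steel shelf, 121 (x) x 232 (y) mm, about 0.4 kg, flat on the table at the start. Origin: underside, middle of its back edge; x points out of its back (to the upright when hung), z up. Floor 6 mm thick; front and side lips 18 mm high. On its back two plates 36 mm wide at y = -75 and +75, up to z 80, joined by a back rail z 72 to 80, x -4 to 0.
- shelf_fin (a point): Middle of the top edge of the shelf's light wooden fin (divider and carrying grip): x -58, y 0, z 80 mm in the shelf's frame. The fin is 10 mm thick in y, 96 mm long in x, 74 mm high above the floor. The centre of mass lies about under this point: pinch it here.
- upright: Fixed steel upright. Origin: table level, midway between the two posts, in the plane of their front faces; x points away behind the posts, z up. Posts 37 mm wide, 6 mm thick, at y = -75 and +75, up to z 194, one slot in each. Foot 250 mm wide, 12 high, 30 out in front. Between the posts a column 44 mm wide up to z 164, set back 10 mm, carries the spring catch.
- catch (a joint): Spring catch of the upright, in m: 0 = out, grows as it is pushed back (to 0.009; 4 N at first, 16 N at the end). Its black nose, 24 mm wide, stands 7 mm out of the posts' front plane; sloping top z 147 to 157 mm, flat underside at z 141.5, just above the back rail of a locked shelf. The shelf's weight alone may not pass it: press the shelf down, 6 to 20 N, on or by its fin, best towards the back.
- case: Fixed wooden spice case, 144 (x) x 232 (y) x 122 mm with its lid; origin under its centre on the table, z up, hinge of the lid on the +x side, latch lever at the -x side. Walls 6 mm, inner floor at z 6, rim at z 114. The jars stand upright in it in a row along y.
- lid (a joint): Lid angle in rad: 0 closed, up to 1.85 wide open, leaning back; the hinge is stiff and the lid stays where it is left (2 to 4 N at the handle). The lever bars it until swung free; for the lever to pass back over it the lid must be quite shut.
- lid_handle (a point): Middle of the top edge of the lid's handle, a dark upright fin 30 mm long (along case x), 10 mm thick (y), standing 36 mm above the lid's 8 mm board, near the front. With the lid closed it lies 118 mm in front of the hinge and 44 mm above it. It can be pinched across y and followed round the hinge.
- lid_hinge (a point): Point on the lid's hinge axis, midway; the axis runs along case y, 114 mm above the table.
- lever (a joint): Latch lever angle in rad about its vertical pivot: near 0 it points to case +x and lies over the lid's edge; it swings to the left (towards case +y) up to 1.75 and is clear of the lid from about 1.3. It stays where left. Its arm passes 5 mm above a closed lid.
- lever_peg (a point): Middle of the top of the lever's upright peg, 14 mm thick, standing 34 mm above the lever's arm, 46 mm from the pivot.
- lever_pivot (a point): Point on the lever's vertical pivot axis, 114 mm above the table, 86 mm in front of and 75 mm to the left (+y) of the case's centre.
- tin: Bystander: small food tin 57 mm wide, 72 mm high. Origin under its centre.
- honey: Bystander: jar with screw lid, 60 mm wide, 85 mm high. Origin under its centre.
- timer: Bystander: round black kitchen timer 64 mm wide, 54 mm high, between the case and the upright. Origin under its centre.
- jar_1: Spice jar, 41 mm wide, 105 mm high, about 0.11 kg (None if absent). Origin under its centre, z up. Starts upright in the case.
- jar_2: Spice jar, 41 mm wide, 105 mm high, about 0.11 kg (None if absent). Origin under its centre, z up. Starts upright in the case.
- jar_3: Spice jar, 41 mm wide, 105 mm high, about 0.11 kg (None if absent). Origin under its centre, z up. Starts upright in the case.
- jar_4: Spice jar, 41 mm wide, 105 mm high, about 0.11 kg (None if absent). Origin under its centre, z up. Starts upright in the case.
- shelf_floor (a point): On the shelf's upper floor face: x -78, y 0, z 6 mm in the shelf's frame. Two jars fit on each side of the fin, e.g. with axes 33 and 85 mm to the left and right of this point (side lips from 112 mm).
- hook_left (a point): Lowest point of the shelf's left hook: x 10.5, y +75, z 42 mm in the shelf's frame. A like hook stands at y -75. Each is 9 mm wide: a neck z 68 to 76 runs back to x 12.5, from its end a lip 4 mm thick (x 8.5 to 12.5) hangs down to z 42.
- slot_left (a point): Middle of the sill of the left post's slot, on the front face. The slot is 17 mm wide and goes from here 48 mm up (z 128 to 176 mm). The right post (y -75) has the same. In the upright's frame at y +75 mm.
- seat (a point): Where the shelf's origin lies, axes parallel to the upright's, when the shelf hangs locked: 60 mm above the upright's origin; the necks then rest on the sills, with 2 mm play to and fro. To pass the hooks in, hold the shelf 27 to 39 mm higher (best 33), push it back till it meets the posts, then down; the rail meets the catch about 16 mm above the seat.

How it is judged:
On the way, in this order (a step that is already met when the one before it is completed fails the run):
1. the shelf hangs on the upright, seated and locked by the catch (x of shelf in the frame of upright between -0.008 and 0.006 m and y of shelf in the frame of upright between -0.008 and 0.008 m and z of shelf in the frame of upright between 0.055 and 0.064 m and angle between shelf's own z axis and vertical below 0.1 rad and value of joint catch below 0.003 m), for 0.3 s.
2. the latch lever is swung free (beyond 1.3 rad) (value of joint lever above 1.3 rad), for 0.2 s.
3. the lid is wide open (beyond 1.4 rad) (value of joint lid above 1.4 rad), for 0.2 s.
At the end, for the whole second after the job is handed in: The shelf hangs locked (within 6 mm level and 4 mm in height of its seat, tilt under 0.10 rad, catch under 3 mm); every jar present stands at rest on its floor inside its edges, tilt under 0.15 rad; the lid is shut (under 0.06 rad), the lever back over it (under 0.4 rad) (all of step 1 and value of joint lid below 0.06 rad and linear speed of each of shelf, jar_1, jar_2, jar_3, jar_4 below 0.02 m/s and x of jar_1 in the frame of shelf between -0.12 and 0 m and y of jar_1 in the frame of shelf between -0.116 and 0.116 m and z of jar_1 in the frame of shelf between 0.002 and 0.014 m and angle between each of jar_1, jar_2, jar_3, jar_4's own z axis and vertical below 0.15 rad and x of jar_2 in the frame of shelf between -0.12 and 0 m and y of jar_2 in the frame of shelf between -0.116 and 0.116 m and z of jar_2 in the frame of shelf between 0.002 and 0.014 m and x of jar_3 in the frame of shelf between -0.12 and 0 m and y of jar_3 in the frame of shelf between -0.116 and 0.116 m and z of jar_3 in the frame of shelf between 0.002 and 0.014 m and x of jar_4 in the frame of shelf between -0.12 and 0 m and y of jar_4 in the frame of shelf between -0.116 and 0.116 m and z of jar_4 in the frame of shelf between 0.002 and 0.014 m and value of joint lever below 0.4 rad); the robot touches nothing.
It fails at once if a bystander is pushed more than 4 cm or tipped over (distance of any of tin, honey, timer from where it was at the start of the episode above 0.04 m or angle between any of tin, honey, timer's own z axis and vertical above 0.6 rad).
Of jar_1, jar_2, jar_3, jar_4 only 2 to 4 are there at a start; the rules pass over those that are not, and their reading is None.
At some moment in a run one of shelf may be knocked a few centimetres aside while the robot is not near it.
Once in a run the grip may slacken for a moment while it holds something.
It also fails if it takes over 210 s, if anything falls off the work surface, if the arm or the gripper's body presses on something with over 40 N, if the wrist force passes 120 N, or if a joint passes its speed limit or range.

## Working session

There is one attempt and no reset: what is moved stays moved. The work goes in short steps, Python scripts to look and compute and a tool call to move; the robot and the scene stay as the last step left them, time stands still between calls to the robot, and variables do not carry over. Pictures are saved under pics/ and viewed, at most 14 in all, crops included, and the job is handed in when it is done.

Besides the shell and the picture viewer there is one more tool, called after ">>>" as name([rows], argument=value, ...), one row to a line, values as JSON. apply_moves: Moves the arm, as the interface text tells. Its arguments: {"type":"object","properties":{"rows":{"type":"array"}},"required":["rows"]}

```bash
ls; mkdir -p pics
cat > h.py <<'E'
import numpy as np, cv2
from rig import manip
from scipy.spatial.transform import Rotation as R
def snap(n,f):
    m=manip.camera_model(n); im=manip.read_camera(n); cv2.imwrite(f'pics/{f}.png',im[:,:,::-1]); np.save(f'pics/{f}.npy',m['T']); return m,im
def ray(m,uv,z):
    d=m['T'][:3,:3]@np.array([(uv[0]-m['cx'])/m['fx'],(uv[1]-m['cy'])/m['fy'],1]); o=m['T'][:3,3]
    return o+d*(z-o[2])/d[2]
def proj(m,p):
    c=np.linalg.inv(m['T'])@np.append(p,1); return np.array([m['fx']*c[0]/c[2]+m['cx'],m['fy']*c[1]/c[2]+m['cy']])
def st():
    o=manip.get_obs(); print({k:np.round(o[k],3) for k in ('time','tool_pos','tcp_rot','force','gripper_width','gripper_force')})
    print(np.round(R.from_rotvec(o['tcp_rot']).as_matrix(),3).tolist()); return o
E
python3 - <<'E'
from h import *
st()
for n in('scene','side','wrist'):
    m,_=snap(n,n+'0'); print(n,m['fx'],m['cx'],m['cy'],np.round(m['T'],3).tolist())
E
```

```text
pics
{'time': np.float64(0.0), 'tool_pos': array([0.129, 0.534, 0.238]), 'tcp_rot': array([-3.710e-01, -3.119e+00,  3.000e-03]), 'force': array([-0.145,  0.1  ,  0.278]), 'gripper_width': np.float64(0.999), 'gripper_force': np.float64(0.0)}
[[-0.972, 0.235, -0.001], [0.235, 0.972, -0.002], [0.0, -0.002, -1.0]]
scene 505.3073709561329 318.6519784812553 242.14487575745054 [[0.477, -0.349, 0.807, -0.51], [-0.879, -0.191, 0.437, -0.654], [0.002, -0.918, -0.398, 0.64], [0.0, 0.0, 0.0, 1.0]]
side 483.05407700968806 312.90740882861195 239.30602382120315 [[0.825, -0.269, 0.497, -0.101], [-0.566, -0.391, 0.726, -0.987], [-0.001, -0.88, -0.475, 0.721], [0.0, 0.0, 0.0, 1.0]]
wrist 331.29383221159657 320.1597876831845 235.93141476842834 [[0.235, 0.928, 0.29, 0.055], [0.972, -0.224, -0.072, 0.553], [-0.002, 0.299, -0.954, 0.374], [0.0, 0.0, 0.0, 1.0]]
```

View pics/scene0.png

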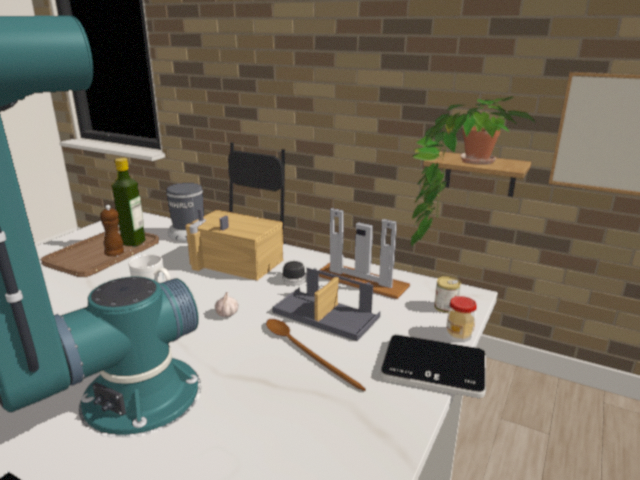

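View pics/side0.png

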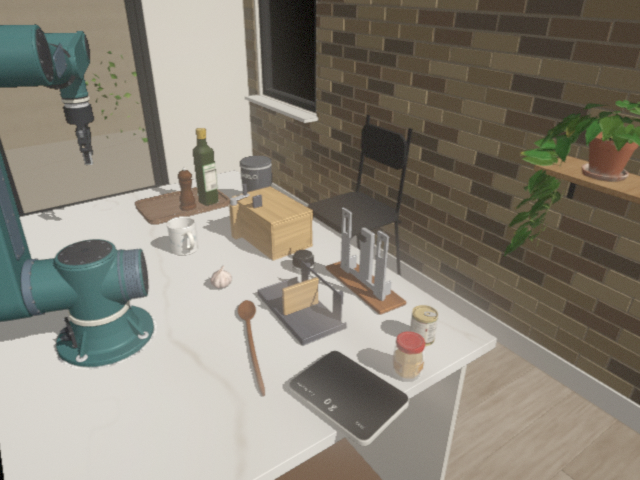

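The scene view shows the case at (235,240), the shelf at (325,312) with its fin, and the upright at (362,255). I'll enlarge these.

Run:
```python
from h import *
a=cv2.imread('pics/scene0.png')[195:345,180:420]; b=cv2.imread('pics/side0.png')[185:345,225:425]
cv2.imwrite('pics/c1.png',cv2.resize(a,(792,495),interpolation=cv2.INTER_CUBIC)) #3.3
cv2.imwrite('pics/c2.png',cv2.resize(b,(750,600),interpolation=cv2.INTER_CUBIC)) #3.75
```

```text
(no output)
```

View pics/c1.png

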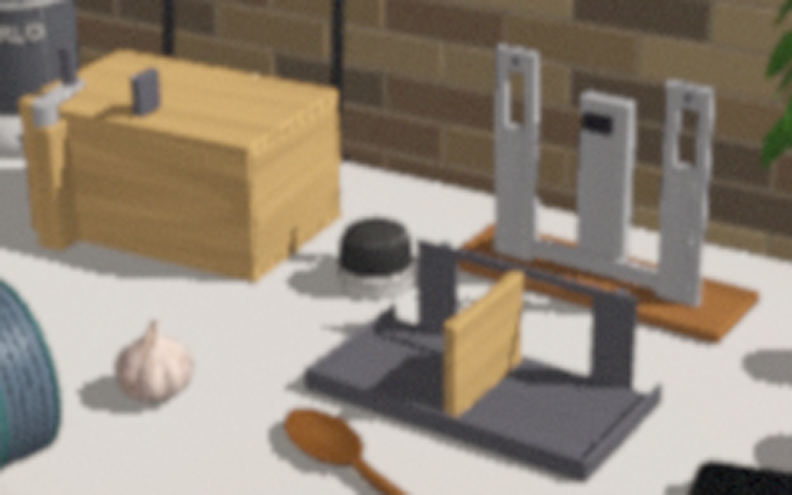

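View pics/c2.png

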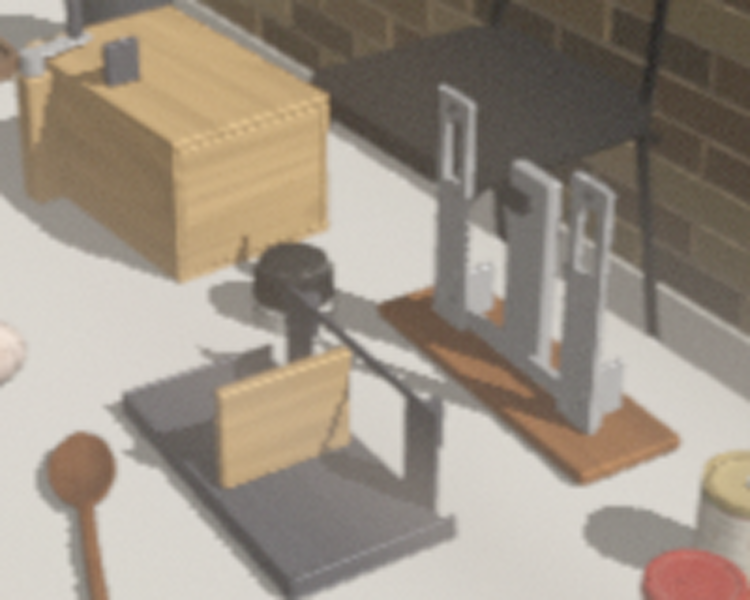

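The case, shelf and upright show clear corners. I'll fit each object's x, y and yaw to these corners, using both cameras.

```bash
cat > fit.py <<'E'
from h import *
from scipy.optimize import least_squares
C={'s':(manip.camera_model('scene'),3.3,180,195),'d':(manip.camera_model('side'),3.75,225,185)}
def fit(name,pts,g):
    def P(p,X):
        c,s=np.cos(p[2]),np.sin(p[2]); return np.array([p[0]+c*X[0]-s*X[1],p[1]+s*X[0]+c*X[1],X[2]])
    def f(p):
        r=[]
        for cam,X,u,v in pts:
            m,k,a,b=C[cam]; r+=list(proj(m,P(p,np.array(X)/1e3))-[u/k+a,v/k+b])
        return r
    s=least_squares(f,g,loss='soft_l1',x_scale=[.1,.1,.3]); print(name,np.round(s.x,4)); print(np.round(np.reshape(f(s.x),(-1,2)),1).tolist()); return s.x
if __name__=='__main__':
    S=[('s',(-106,0,80),451,319),('s',(-10,0,80),517,274),('d',(-106,5,80),218,393),('d',(-10,-5,80),349,350),
     ('s',(-121,-116,0),585,480),('s',(-121,116,0),307,385),('d',(-121,-116,0),292,600),('d',(-121,116,0),125,410),('s',(-4,93,80),420,243),('s',(-4,-93,80),634,297),('d',(-4,-93,80),440,402)]
    U=[('s',(0,93.5,194),497,46),('s',(0,-93.5,194),710,88),('s',(0,-56.5,194),668,82),('s',(0,-93.5,12),699,303),('d',(0,93.5,194),439,86),('d',(0,-56.5,194),573,175),('d',(0,-93.5,194),607,190),('d',(-30,-125,0),582,482),('s',(-30,-125,0),717,338),('s',(0,93.5,12),497,254)]
    K=[('s',(-72,-116,0),252,280),('s',(-72,-116,122),248,148),('s',(72,-116,122),340,95),('s',(72,-116,0),340,212),('s',(72,116,122),120,52),('d',(-72,-116,0),180,280),('d',(-72,-116,122),175,148),('d',(72,-116,122),328,97),('d',(72,-116,0),327,228),('d',(72,116,122),170,5)]
    fit('shelf',S,[.45,-.05,.3]);fit('upright',U,[.6,0,.3]);fit('case',K,[.5,.25,0])
    m=C['s'][0]; print('tin',ray(m,(447,283),.072),'honey',ray(m,(463,305),.085),'timer',ray(m,(180+376/3.3,195+232/3.3),.05))
    mm=C['d'][0]; print('timer side',ray(mm,(225+293/3.75,185+258/3.75),.05))
E
python3 fit.py
```

```text
shelf [ 0.4802 -0.1754 -0.0552]
[[-0.3, 0.3], [0.7, -2.5], [-0.8, -1.8], [1.0, 0.1], [0.3, -0.2], [-0.5, -0.5], [0.2, 0.9], [-0.4, 0.5], [-0.8, -3.0], [1.0, -0.9], [-0.8, 3.3]]
upright [ 0.6058 -0.1751 -0.0583]
[[-0.2, -1.2], [0.8, -0.4], [-0.2, -1.4], [-0.3, -0.2], [-0.1, 0.2], [-0.3, -1.0], [0.4, 1.2], [-0.1, 1.9], [0.5, 1.4], [-0.9, -2.4]]
case [0.55   0.1917 0.0404]
[[1.0, 0.0], [0.1, -1.3], [-0.3, -2.9], [0.7, 0.3], [0.1, -2.1], [-0.5, 1.4], [-0.9, -1.0], [-0.2, -0.5], [0.1, 0.8], [-0.4, 0.2]]
tin [ 0.57509258 -0.41490115  0.072     ] honey [ 0.46745579 -0.4779174   0.085     ] timer [ 0.52036079 -0.02138453  0.05      ]
timer side [ 0.53210805 -0.014533    0.05      ]
```

```bash
cat >> h.py <<'E'
def to(p,yaw=None,o=None):
    """tool shift (cm) to world p, and turn about tool z so that tool y points along world angle yaw"""
    o=o or manip.get_obs(); M=R.from_rotvec(o['tcp_rot']).as_matrix(); d=np.array(p)-o['tool_pos']
    t=0
    if yaw is not None:
        a=np.arctan2(M[1,1],M[0,1]); t=-((yaw-a+np.pi/2)%np.pi-np.pi/2)
    print('t',round(o['time'],2),'pos',np.round(o['tool_pos'],4),'w',round(o['gripper_width'],3),'F',np.round(o['force'],1),'| shift cm',np.round(M.T@d*100,2),'turn',round(t,3))
E
python3 -c "
from h import *
to((.42,-.172,.23),np.pi/2-.056)"
```

```text
t 0.15 pos [0.1289 0.5343 0.2384] w 0.999 F [ 0.1  0.2 -0.6] | shift cm [-44.86 -61.83   0.94] turn -0.181
```

>>> apply_moves([
  [[-2.24,-3.09,0,0,1],[-2.24,-3.09,0,0,1],[-2.24,-3.09,0,0,1],[-2.24,-3.09,0,0,1],[-2.24,-3.09,0,0,1],[-2.24,-3.09,0,0,1],[-2.24,-3.09,0,0,1],[-2.24,-3.09,0,0,1],[-2.24,-3.09,0,0,1],[-2.24,-3.09,0,0,1]],
])

```text
time: 0.98
tool_pos: [0.2742, 0.1801, 0.2392]
tcp_rot: [0.37, 3.119, 0.001]
force: [1.0, -0.2, 0.0]
gripper_width: 1.002
gripper_force: 0.0
```

>>> apply_moves([
  [[-2.24,-3.09,0.1,0,1],[-2.24,-3.09,0.1,0,1],[-2.24,-3.09,0.1,0,1],[-2.24,-3.09,0.1,0,1],[-2.24,-3.09,0.1,0,1],[-2.24,-3.09,0.1,0,1],[-2.24,-3.09,0.1,0,1],[-2.24,-3.09,0.1,0,1],[0,0,0,-0.09,1],[0,0,0,-0.09,1]],
])

```text
time: 1.82
tool_pos: [0.3905, -0.1026, 0.2303]
tcp_rot: [-0.089, -3.138, -0.001]
force: [-0.3, 0.6, -0.3]
gripper_width: 0.997
gripper_force: 0.0
```

```bash
python3 -c "
from h import *
to((.42,-.172,.23),np.pi/2-.056)
m,im=snap('wrist','w1')"
```

```text
t 1.82 pos [ 0.3905 -0.1026  0.2303] w 0.997 F [-0.3  0.6 -0.3] | shift cm [-3.34 -6.76  0.02] turn -0.001
```

View pics/w1.png

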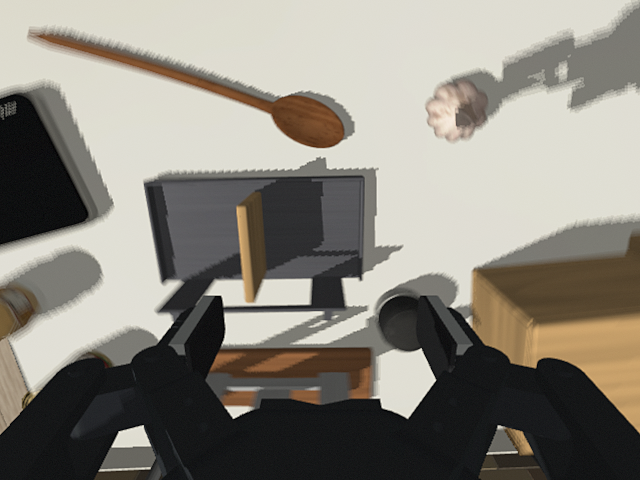

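The wrist view shows the shelf's front lip corners at (147,183) and (363,177). The fin's top runs from about (242,206) to (248,300), and the fingers are clear.

```bash
python3 -c "
from h import *
m=manip.camera_model('wrist');m['T']=np.load('pics/w1.npy')
for uv,z in (((147,183),.018),((363,177),.018),((242,206),.08),((248,300),.08),((158,308),.08),((345,308),.08)): print(uv,np.round(ray(m,uv,z),4))
a=cv2.imread('pics/w1.png')[160:330,140:380]; cv2.imwrite('pics/c3.png',cv2.resize(a,None,fx=3.3,fy=3.3,interpolation=2))"
```

```text
(147, 183) [ 0.3539 -0.2817  0.018 ]
(363, 177) [ 0.3607 -0.0556  0.018 ]
(242, 206) [ 0.3716 -0.1699  0.08  ]
(248, 300) [ 0.4635 -0.1759  0.08  ]
(158, 308) [ 0.467 -0.264  0.08 ]
(345, 308) [ 0.4776 -0.0831  0.08  ]
```

View pics/c3.png

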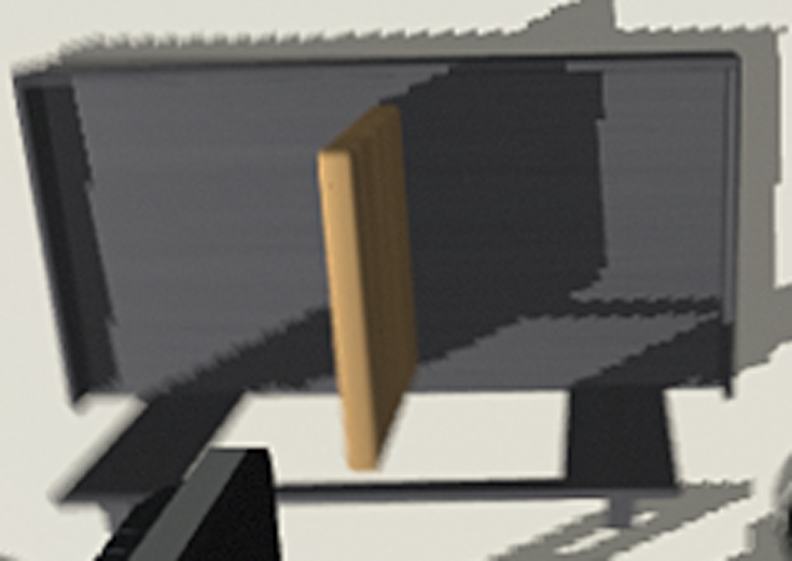

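Fin top centre is (0.418,-0.172), which agrees with the first fit. I'll move over it and descend.

>>> apply_moves([
  [[-1.85,-3.35,0,0,1],[-1.85,-3.35,0,0,1],[0,0,4,0,1],[0,0,4,0,1],[0,0,3,0,1],[0,0,0,0,1]],
])

```text
time: 2.37
tool_pos: [0.4189, -0.1669, 0.1137]
tcp_rot: [-0.091, -3.126, -0.011]
force: [-1.3, -0.2, -0.6]
gripper_width: 1.0
gripper_force: 0.0
```

```bash
python3 -c "
from h import *
to((.426,-.1725,.054),np.pi/2-.05)"
```

```text
t 2.37 pos [ 0.4189 -0.1669  0.1137] w 1.0 F [-1.3 -0.2 -0.6] | shift cm [-0.82 -0.56  5.95] turn -0.008
```

>>> apply_moves([
  [[-0.7,-0.5,0,0,1],[0,0,3,0,1],[0,0,2.9,0,1],[0,0,0,0,1],[0,0,0,0,-1],[0,0,0,0,-1],[0,0,0,0,-1],[0,0,0,0,-1],[0,0,0,0,-1],[0,0,0,0,-1]],
])

```text
time: 3.2
tool_pos: [0.4309, -0.1753, 0.0634]
tcp_rot: [0.089, 3.139, -0.001]
force: [0.2, -0.2, -0.2]
gripper_width: 0.142
gripper_force: 0.0
```

>>> apply_moves([
  [[0,0,0,0,-1],[0,0,0,0,-1],[0,0,0,0,-1],[0,0,-1,0,-1],[0,0,-1,0,-1],[0,0,-2,0,-1],[0,0,-2,0,-1],[0,0,0,0,-1]],
])

```text
time: 3.87
tool_pos: [0.4325, -0.1763, 0.1266]
tcp_rot: [0.089, 3.133, -0.006]
force: [1.4, -0.0, -2.9]
gripper_width: 0.1
gripper_force: 60.5
```

```bash
python3 -c "
from h import *
to((.496,-.1725,.054+.093+.005),np.pi/2-.058)
m,im=snap('wrist','w2');m,im=snap('side','s2')
a=cv2.imread('pics/s2.png')[185:345,225:425]; cv2.imwrite('pics/c4.png',np.vstack([cv2.resize(a,(450,360)),cv2.resize(cv2.imread('pics/w2.png')[200:],(450,197))]))"
```

```text
t 3.87 pos [ 0.4325 -0.1763  0.1266] w 0.1 F [ 1.4 -0.  -2.9] | shift cm [-6.33  0.73 -2.5 ] turn 0.001
```

View pics/c4.png

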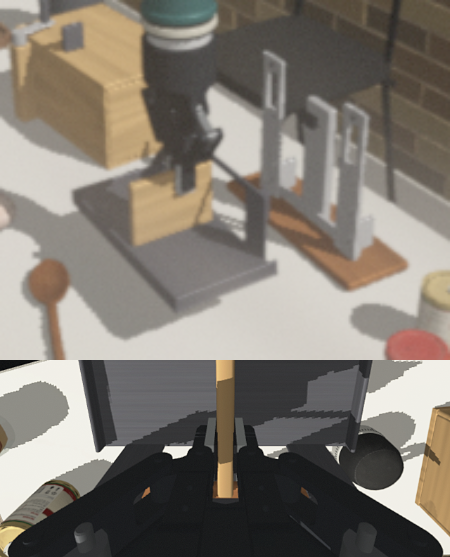

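Lifted level and gripped. I'll raise it and bring it in front of the posts, then measure the shelf relative to the upright.

>>> apply_moves([
  [[0,0,-1.5,0,-1],[0,0,-1.5,0,-1],[-2,0.1,0,0,-1],[-2,0.1,0,0,-1],[-2,0.1,0,0,-1],[-2,0.1,0,0,-1],[0,0,0,0,-1],[0,0,0,0,-1]],
])

```text
time: 4.63
tool_pos: [0.5098, -0.175, 0.1497]
tcp_rot: [-0.088, -3.136, -0.003]
force: [-0.1, -0.2, -4.2]
gripper_width: 0.104
gripper_force: 60.4
```

```bash
python3 -c "
from h import *
st()
snap('scene','sc3');snap('side','sd3')
a=cv2.imread('pics/sc3.png')[200:325,265:405]; b=cv2.imread('pics/sd3.png')[195:320,285:425]
cv2.imwrite('pics/c5.png',cv2.resize(a,None,fx=4.7,fy=4.7,interpolation=2));cv2.imwrite('pics/c6.png',cv2.resize(b,None,fx=4.7,fy=4.7,interpolation=2))"
```

```text
{'time': np.float64(4.633), 'tool_pos': array([ 0.51 , -0.175,  0.15 ]), 'tcp_rot': array([-8.800e-02, -3.136e+00, -3.000e-03]), 'force': array([-0.094, -0.174, -4.24 ]), 'gripper_width': np.float64(0.104), 'gripper_force': np.float64(60.383)}
[[-0.998, 0.056, -0.005], [0.056, 0.998, 0.002], [0.005, 0.002, -1.0]]
```

View pics/c5.png

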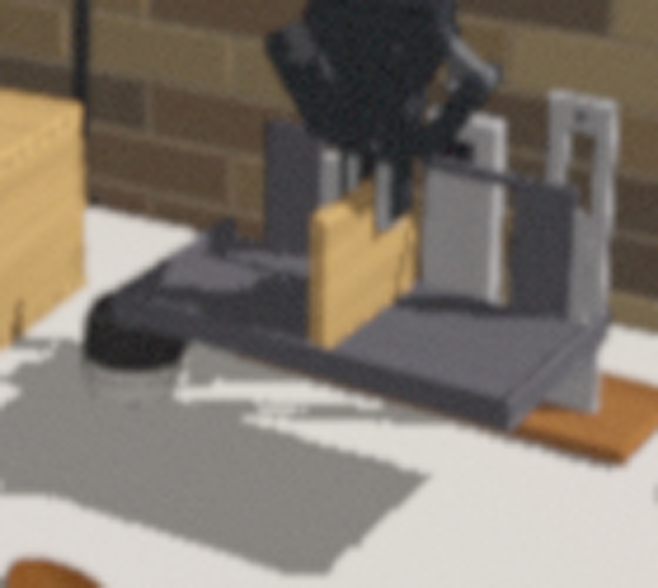

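View pics/c6.png

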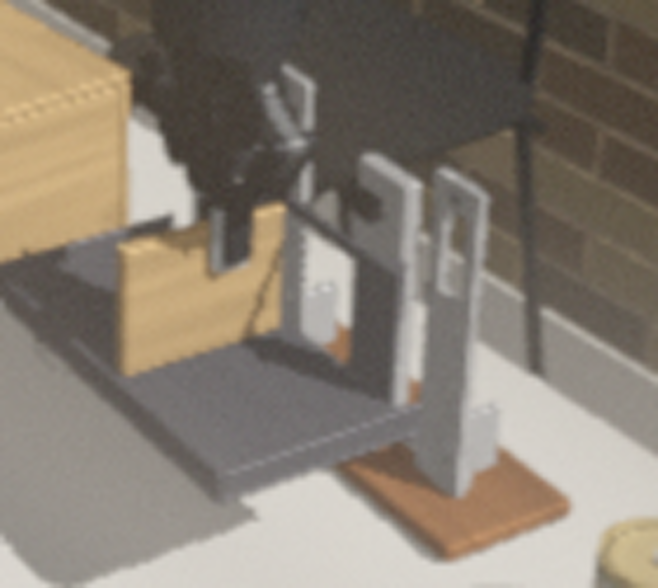

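```bash
cat > fit2.py <<'E'
from h import *
from scipy.optimize import least_squares
C={'s':(manip.camera_model('scene'),4.7,265,200),'d':(manip.camera_model('side'),4.7,285,195)}
def fit(name,pts,g):
    def P(p,X):
        c,s=np.cos(p[2]),np.sin(p[2]); return np.array([p[0]+c*X[0]-s*X[1],p[1]+s*X[0]+c*X[1],X[2]+p[3]])
    def f(p):
        r=[]
        for cam,X,u,v in pts:
            m,k,a,b=C[cam]; r+=list(proj(m,P(p,np.array(X)/1e3))-[u/k+a,v/k+b])
        return r
    s=least_squares(f,g,loss='soft_l1',x_scale=[.1,.1,.3,.1]); print(name,np.round(s.x,4)); print(np.round(np.reshape(f(s.x),(-1,2)),1).tolist())
S=[('s',(-106,0,80),321,209),('s',(-106,0,6),321,344),('s',(-121,-116,0),510,427),('s',(-121,116,0),115,312),('s',(0,-116,18),607,318),('s',(0,-93,80),574,187),
('d',(-106,5,80),118,245),('d',(-10,-5,80),286,203),('d',(-106,0,6),125,372),('d',(-121,-116,0),222,500),('d',(0,-116,18),420,412)]
U=[('s',(0,-56.5,194),551,92),('s',(0,-93.5,194),615,103),('s',(0,-93.5,12),598,412),('d',(0,-56.5,194),435,170),('d',(0,-93.5,194),474,182),('d',(0,-93.5,12),457,497),('d',(-30,-125,0),447,560),('s',(-30,-125,0),625,462),('d',(0,56.5,194),304,76)]
fit('shelf',S,[.55,-.17,-.05,.09]);fit('upright',U,[.606,-.175,-.05,0])
E
python3 fit2.py
```

```text
shelf [ 0.5608 -0.1753 -0.0668  0.0846]
[[-0.8, 0.8], [-1.2, 0.3], [-0.8, 0.1], [-0.5, 0.2], [1.3, -3.6], [1.2, -1.1], [0.1, -0.1], [0.5, 0.7], [-0.2, 0.3], [-0.3, 1.3], [1.5, -2.0]]
upright [ 0.6048 -0.1751 -0.0539  0.001 ]
[[-0.1, -1.4], [0.0, -0.9], [-0.7, -1.2], [-0.3, -0.8], [1.3, 2.9], [-0.3, 0.2], [-0.1, 1.1], [-0.2, 0.3], [0.1, 1.9]]
```

Shelf at (0.561,-0.175,0.085). It needs +8 mm up, +2.5 mm in y, then about 44 mm forward.

>>> apply_moves([
  [[0,0.25,-0.8,0,-1],[0,0,0,0,-1],[-1,0,0,0,-1],[-1,0,0,0,-1],[-0.8,0,0,0,-1],[0,0,0,0,-1],[0,0,0,0,-1]],
])

```text
time: 5.32
tool_pos: [0.539, -0.1746, 0.1599]
tcp_rot: [-0.088, -3.139, -0.0]
force: [-0.3, -0.1, -4.1]
gripper_width: 0.101
gripper_force: 60.4
```

>>> apply_moves([
  [[-0.5,0,0,0,-1],[-0.4,0,0,0,-1],[0,0,0,0,-1],[-0.4,0,0,0,-1],[0,0,0,0,-1],[0,0,0,0,-1]],
])

```text
time: 5.82
tool_pos: [0.5516, -0.1754, 0.1603]
tcp_rot: [-0.089, -3.14, -0.0]
force: [0.5, 0.5, -3.0]
gripper_width: 0.105
gripper_force: 60.4
```

```bash
python3 -c "
from h import *
st()
snap('scene','sc4');snap('side','sd4')
a=cv2.imread('pics/sc4.png')[200:305,280:405]; b=cv2.imread('pics/sd4.png')[195:300,300:425]
cv2.imwrite('pics/c7.png',np.hstack([cv2.resize(a,None,fx=3.2,fy=3.2,interpolation=2),cv2.resize(b,None,fx=3.2,fy=3.2,interpolation=2)]))"
```

```text
{'time': np.float64(5.817), 'tool_pos': array([ 0.552, -0.175,  0.16 ]), 'tcp_rot': array([-0.089, -3.14 , -0.   ]), 'force': array([ 0.52 ,  0.518, -3.038]), 'gripper_width': np.float64(0.105), 'gripper_force': np.float64(60.373)}
[[-0.998, 0.057, -0.0], [0.057, 0.998, 0.0], [0.0, 0.0, -1.0]]
```

View pics/c7.png

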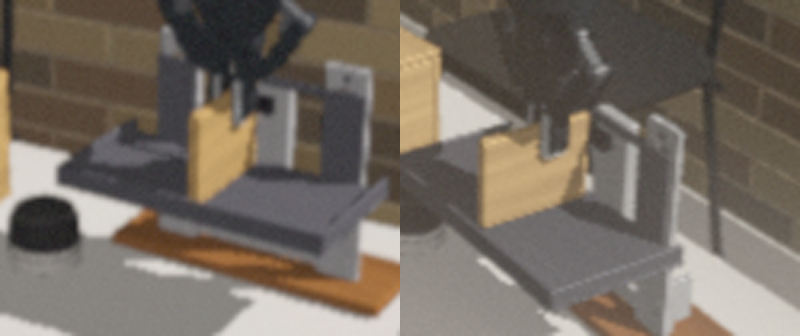

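Moved 42 mm without contact force, so the hooks must be through the slots: they would otherwise have struck the posts. I'll push on to contact, then go down.

>>> apply_moves([
  [[-0.3,0,0,0,-1],[0,0,0,0,-1],[-0.3,0,0,0,-1],[0,0,0,0,-1]],
])

```text
time: 6.25
tool_pos: [0.5569, -0.1757, 0.1599]
tcp_rot: [-0.09, -3.138, -0.001]
force: [-2.6, 1.4, -2.6]
gripper_width: 0.103
gripper_force: 60.5
```

>>> apply_moves([
  [[-0.1,0,0.8,0,-1],[0,0,0.7,0,-1],[0,0,0,0,-1],[0,0,0.4,0,-1],[0,0,0.4,0,-1],[0,0,0,0,-1]],
])

```text
time: 6.75
tool_pos: [0.555, -0.1757, 0.1365]
tcp_rot: [-0.09, -3.132, -0.001]
force: [-11.4, 0.4, -3.2]
gripper_width: 0.103
gripper_force: 60.4
```

>>> apply_moves([
  [[0,0,0.5,0,-1],[0,0,0.4,0,-1],[0,0,0.3,0,-1],[0,0,0,0,-1],[0,0,0,0,-1]],
])

```text
time: 7.17
tool_pos: [0.5569, -0.1755, 0.1243]
tcp_rot: [-0.09, -3.136, -0.002]
force: [-5.0, -0.1, -4.9]
gripper_width: 0.104
gripper_force: 60.4
```

>>> apply_moves([
  [[0,0,0.2,0,-1],[0,0,0.2,0,-1],[0,0,0,0,-1],[0,0,0,0,-1]],
])

```text
time: 7.5
tool_pos: [0.557, -0.1756, 0.1234]
tcp_rot: [-0.09, -3.137, -0.0]
force: [-11.0, 3.0, 5.4]
gripper_width: 0.105
gripper_force: 61.9
```

>>> apply_moves([
  [[0,0,0.3,0,-1],[0,0,0,0,-1],[0,0,0,0,-1]],
])

```text
time: 7.75
tool_pos: [0.557, -0.1756, 0.1233]
tcp_rot: [-0.09, -3.139, 0.001]
force: [-14.9, 4.7, 14.7]
gripper_width: 0.101
gripper_force: 63.4
```

Hard stop at the expected seat height. A gentle upward pull will test the lock.

>>> apply_moves([
  [[0.15,0,-0.4,0,-1],[0,0,-0.3,0,-1],[0,0,-0.3,0,-1],[0,0,0,0,-1],[0,0,0,0,-1]],
])

```text
time: 8.17
tool_pos: [0.5561, -0.1752, 0.1257]
tcp_rot: [-0.089, -3.136, -0.003]
force: [-0.5, -0.3, -14.5]
gripper_width: 0.1
gripper_force: 59.1
```

It resists after about 2 mm, so it is locked. I'll relax, open and rise.

>>> apply_moves([
  [[0,0,0.4,0,-1],[0,0,0,0,-1],[0,0,0,0,-0.3],[0,0,0,0,-0.3],[0,0,0,0,-0.3],[0,0,0,0,-0.3],[0,0,-2,0,-0.3],[0,0,-3,0,-0.3],[0,0,-4,0,-0.3],[0,0,-4,0,-0.3]],
])

```text
time: 9.0
tool_pos: [0.5568, -0.1755, 0.2556]
tcp_rot: [-0.089, -3.14, -0.001]
force: [1.0, -1.3, 0.5]
gripper_width: 0.352
gripper_force: 0.0
```

```bash
python3 -c "
from h import *
to((.47,.265,.25),None)
snap('scene','sc5');snap('side','sd5')
a=cv2.imread('pics/sc5.png')[195:310,180:420]; b=cv2.imread('pics/sd5.png')[180:295,225:425]
cv2.imwrite('pics/c8.png',np.vstack([cv2.resize(a,(600,288),interpolation=2),cv2.resize(b,(520,299),interpolation=2)[:, :,:].copy() if 0 else cv2.copyMakeBorder(cv2.resize(b,(520,299),interpolation=2),0,0,0,80,0)]))"
```

```text
t 9.0 pos [ 0.5568 -0.1755  0.2556] w 0.352 F [ 1.  -1.3  0.5] | shift cm [11.16 43.48  0.58] turn 0
```

View pics/c8.png

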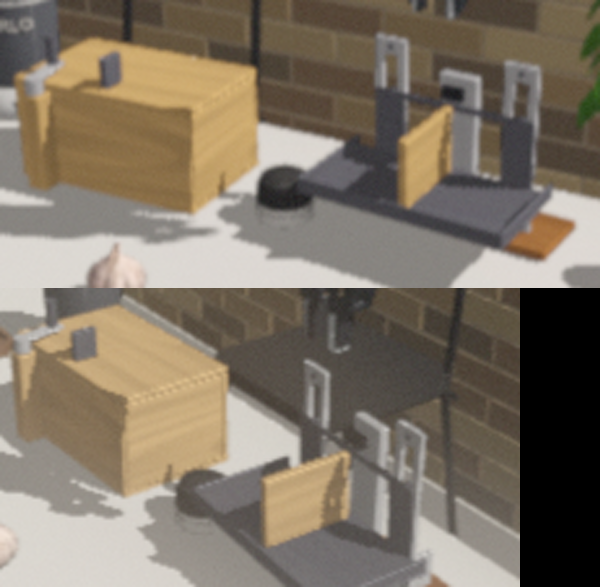

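The shelf hangs locked, with the catch nose above the rail. Next is the lever: I'll check the predicted peg position against its pixels, scene (200,210).

```bash
python3 -c "
from h import *
m=manip.camera_model('scene');d=manip.camera_model('side')
c=np.array([.55,.1917]);a=.0404;Rz=np.array([[np.cos(a),-np.sin(a)],[np.sin(a),np.cos(a)]])
W=lambda x,y:c+Rz@[x,y]
print('pivot',W(-.086,.075),'handle',W(-.046,0),'hinge',W(.072,0))
pv=W(-.086,.075)
print('handle proj',proj(m,[*W(-.046,0),.158]),'pivot',proj(m,[*pv,.13]))
for t in (-.1,0,.1,.2):
  p=pv+.046*np.array([np.cos(t+a),np.sin(t+a)]); print(t,p,[proj(m,[*p,z]).round(1).tolist() for z in (.13,.165)],proj(d,[*p,.165]).round(1))
to((*W(-.04,.045),.25))
"
```

```text
pivot [0.461041   0.26316535] handle [0.50403753 0.18984211] hinge [0.62194125 0.19460801]
handle proj [223.78396522 215.66333579] pivot [193.40538975 225.5356326 ]
-0.1 [0.50695932 0.26042537] [[205.2, 220.5], [204.1, 208.7]] [246.1 186.2]
0 [0.50700346 0.26502324] [[203.9, 220.2], [202.8, 208.5]] [245.5 185.8]
0.1 [0.50658836 0.26960255] [[202.6, 219.9], [201.5, 208.2]] [244.6 185.3]
0.2 [0.50571817 0.27411754] [[201.1, 219.8], [200.0, 208.1]] [243.7 184.9]
t 9.1 pos [ 0.5605 -0.177   0.2652] w 0.349 F [ 1.  -0.1 -0. ] | shift cm [ 7.57 40.85  1.13] turn 0
```

>>> apply_moves([
  [[0.7,3.7,0,0,-1],[0.7,3.7,0,0,-1],[0.7,3.7,0,0,-1],[0.7,3.7,0,0,-1],[0.7,3.7,0,0,-1],[0.7,3.7,0,0,-1],[0.7,3.7,0,0,-1],[0.7,3.7,0,0,-1],[0.7,3.7,0,0,-1],[0.7,3.7,0,0,-1]],
])

```text
time: 9.93
tool_pos: [0.5079, 0.1997, 0.2552]
tcp_rot: [0.089, 3.138, 0.002]
force: [0.4, -0.0, 0.4]
gripper_width: -0.004
gripper_force: 0.0
```

>>> apply_moves([
  [[0.5,3.0,0,0,-1],[0,0,0,0,-1],[0,0,0,0,-1]],
])

```text
time: 10.18
tool_pos: [0.5046, 0.2295, 0.2546]
tcp_rot: [0.084, 3.139, 0.0]
force: [-0.1, -0.9, 0.2]
gripper_width: -0.001
gripper_force: 0.0
```

```bash
python3 -c "
from h import *
to((.508,.232,.155),np.pi/2+.04)
snap('wrist','w5')
"
```

```text
t 10.18 pos [0.5046 0.2295 0.2546] w -0.001 F [-0.1 -0.9  0.2] | shift cm [-0.31  0.26  9.97] turn -0.093
```

View pics/w5.png

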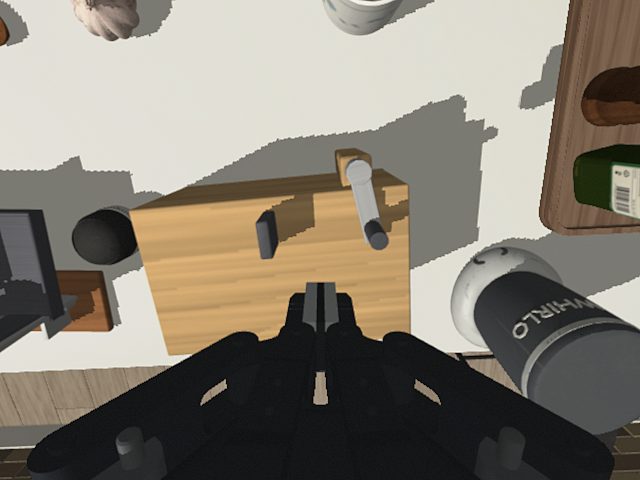

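Wrist view: lever pivot at (358,170), peg top at (380,242), handle top from about (262,212) to (268,258).

```bash
python3 -c "
from h import *
m=manip.camera_model('wrist');m['T']=np.load('pics/w5.npy')
for uv,z in (((358,168),.135),((380,242),.167),((262,212),.158),((268,258),.158),((131,208),.122),((407,184),.122)): print(uv,z,ray(m,uv,z).round(4))
"
```

```text
(358, 168) 0.135 [0.4558 0.2613 0.135 ]
(380, 242) 0.167 [0.505  0.2724 0.167 ]
(262, 212) 0.158 [0.4807 0.1894 0.158 ]
(268, 258) 0.158 [0.5162 0.1901 0.158 ]
(131, 208) 0.122 [0.4796 0.0748 0.122 ]
(407, 184) 0.122 [0.4721 0.302  0.122 ]
```

>>> apply_moves([
  [[-0.25,0.35,3.4,0,-1],[0,0,3.4,0,-1],[0,0,3.3,0,-1],[0,0,0,0,-1],[-0.05,0.85,0,0,-1],[0,0.85,0,0,-1],[0,0,0,0,-1]],
])

```text
time: 10.82
tool_pos: [0.5111, 0.2501, 0.157]
tcp_rot: [0.088, 3.134, 0.006]
force: [0.7, -0.6, 0.2]
gripper_width: -0.002
gripper_force: 0.0
```

>>> apply_moves([
  [[0,1,0,0,-1],[0,1,0,0,-1],[0.4,0.95,0,0,-1],[0.4,0.9,0,0,-1],[0.55,0.55,0,0,-1],[0.5,0.55,0,0,-1],[0.65,0.35,0,0,-1],[0.65,0.4,0,0,-1],[0.9,0.15,0,0,-1],[0,0,0,0,-1]],
])

```text
time: 11.65
tool_pos: [0.4699, 0.3096, 0.1533]
tcp_rot: [-0.087, -3.139, -0.001]
force: [0.3, 0.4, 0.5]
gripper_width: -0.0
gripper_force: 0.0
```

```bash
python3 -c "
from h import *
to((.470,.311,.153))
m,im=snap('scene','s6')
print(proj(m,(.461,.308,.165)),proj(m,(.461,.309,.135)))
cv2.imwrite('pics/c9.png',cv2.resize(im[190:290,160:300,::-1],None,fx=4,fy=4,interpolation=2))
"
```

```text
t 11.65 pos [0.4699 0.3096 0.1533] w -0.0 F [0.3 0.4 0.5] | shift cm [0.   0.14 0.03] turn 0
[179.6386631  210.84945818] [180.52580428 220.95352548]
```

>>> apply_moves([
  [[0,0,-3,0,-1],[0,0,-3.5,0,-1],[-0.9,-3,-1,0,0],[-0.9,-3,0,-0.093,0],[-0.9,-3,0,0,0],[-0.9,-3,0,0,0],[0,0,0,0,0],[0,0,0,0,0]],
])

```text
time: 12.37
tool_pos: [0.5069, 0.1873, 0.2283]
tcp_rot: [0.051, -3.141, -0.001]
force: [0.0, -0.1, 0.1]
gripper_width: 0.501
gripper_force: 0.0
```

```bash
python3 -c "
from h import *
to((.501,.190,.136),np.pi/2+.04)
m,im=snap('scene','s7');w,iw=snap('wrist','w7')
pv=np.array([.4595,.2625])
for t in (.1,1.2,1.3,1.4,1.5,1.6,1.7):
  p=pv+.046*np.array([np.cos(t+.04),np.sin(t+.04)])
  u=proj(m,[*p,.155]).round().astype(int);v=proj(w,[*p,.167]).round().astype(int);
  print(t,u,im[u[1],u[0]],v,iw[v[1]-1:v[1]+2,v[0]-1:v[0]+2].mean((0,1)).round() if 0<v[1]<479 and 0<v[0]<639 else '')
"
```

```text
t 12.37 pos [0.5069 0.1873 0.2283] w 0.501 F [ 0.  -0.1  0.1] | shift cm [0.58 0.28 9.23] turn -0.007
0.1 [202 212] [90 89 93] [446 260] [195. 156. 105.]
1.2 [184 213] [70 71 72] [514 215] [123. 123. 115.]
1.3 [182 213] [65 68 71] [517 208] [124. 123. 115.]
1.4 [181 214] [63 63 66] [520 201] [123. 123. 115.]
1.5 [180 214] [60 60 63] [522 193] [123. 123. 115.]
1.6 [179 215] [61 60 64] [524 186] [86. 85. 82.]
1.7 [178 215] [60 59 65] [525 178] [46. 46. 48.]
```

The peg's old place shows bare wood, and the dark peg shows at about 1.7 rad. The lever is free. Now I'll pinch the handle.

>>> apply_moves([
  [[0.5,0.25,3,0,0],[0,0,3,0,0],[0,0,3,0,0],[0,0,0,0,0],[0,0,0,0,-1],[0,0,0,0,-1],[0,0,0,0,-1],[0,0,0,0,-1],[0,0,0,0,-1],[0,0,0,0,-1]],
])

```text
time: 13.3
tool_pos: [0.5026, 0.1887, 0.1407]
tcp_rot: [-0.056, 3.138, -0.008]
force: [-1.4, -7.2, -0.9]
gripper_width: 0.108
gripper_force: 60.2
```

>>> apply_moves([
  [[-0.4,0,-1.0,0,-1],[-0.5,0,-1.2,0,-1],[-0.75,0,-1.2,0,-1],[-1.2,0,-1.4,0,-1],[-1.4,0,-1.3,0,-1],[0,0,0,0,-1]],
])

```text
time: 13.8
tool_pos: [0.5459, 0.1904, 0.2018]
tcp_rot: [-0.054, 3.139, -0.006]
force: [0.1, -7.0, -3.4]
gripper_width: 0.105
gripper_force: 60.3
```

>>> apply_moves([
  [[-1.55,0,-1.0,0,-1],[-1.7,0,-0.8,0,-1],[-1.8,0,-0.5,0,-1],[-1.85,0,-0.25,0,-1],[-1.85,0,0,0,-1],[-1.9,0,0.3,0,-1],[-1.2,0,0.35,0,-1],[0,0,0,0,-1],[0,0,0,0,-1]],
])

```text
time: 14.55
tool_pos: [0.6631, 0.1951, 0.2199]
tcp_rot: [-0.054, 3.14, -0.004]
force: [-1.7, -5.1, -0.6]
gripper_width: 0.1
gripper_force: 64.6
```

>>> apply_moves([
  [[0,0,0,0,0.2],[0,0,0,0,0.2],[0,0,0,0,0.2],[0,0,0,0,0.2],[0,0,-2,0,0.2],[0,0,-3,0,0.2],[0,0,-3,0,0.2],[1,0,-2,0,0.2],[4,0,0,0,0.2],[4,0,0,0,0.2]],
])

```text
time: 15.38
tool_pos: [0.5733, 0.194, 0.3194]
tcp_rot: [-0.056, 3.138, 0.002]
force: [-0.5, 0.9, 0.5]
gripper_width: 0.599
gripper_force: 0.0
```

>>> apply_moves([
  [[4,0,0,0,1],[4,0,0,0,1],[0,0,0,0,1],[0,0,0,0,1]],
])

```text
time: 15.72
tool_pos: [0.4905, 0.1911, 0.3197]
tcp_rot: [-0.059, 3.138, 0.002]
force: [-0.0, -0.5, 0.9]
gripper_width: 0.998
gripper_force: 0.0
```

```bash
python3 -c "
from h import *
to((.50,.19,.25))
snap('wrist','w8')
"
```

```text
t 15.72 pos [0.4905 0.1911 0.3197] w 0.998 F [-0.  -0.5  0.9] | shift cm [-0.93 -0.15  6.97] turn 0
```

View pics/w8.png

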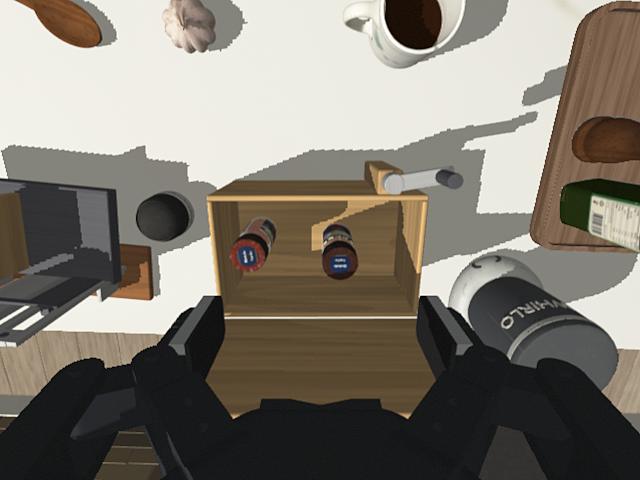

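Two jars, with caps centred at about (248,254) and (340,265). The lid stands open and the lever is swung aside.

```bash
python3 -c "
from h import *
m=manip.camera_model('wrist');m['T']=np.load('pics/w8.npy')
for uv,z in (((248,254),.111),((340,265),.111),((208,197),.114),((427,199),.114),((345,225),.006),((258,222),.006)): print(uv,z,ray(m,uv,z).round(4))
p=ray(m,(340,265),.111);to((p[0],p[1],.25),.04)
p=ray(m,(248,254),.111);to((p[0],p[1],.25),.04)
"
```

```text
(248, 254) 0.111 [0.5462 0.1137 0.111 ]
(340, 265) 0.111 [0.5556 0.2163 0.111 ]
(208, 197) 0.114 [0.4832 0.0746 0.114 ]
(427, 199) 0.114 [0.4769 0.3027 0.114 ]
(345, 225) 0.006 [0.5381 0.2285 0.006 ]
(258, 222) 0.006 [0.5382 0.1063 0.006 ]
t 15.77 pos [0.492  0.1911 0.3196] w 1.004 F [ 0.8 -0.4  0. ] | shift cm [-6.43  2.28  6.98] turn 1.568
t 15.77 pos [0.492  0.1911 0.3196] w 1.004 F [ 0.8 -0.4  0. ] | shift cm [-5.11 -7.94  6.97] turn 1.568
```

```bash
python3 -c "
from h import *
o=manip.get_obs();print(o['q'].round(3))"
```

```text
[ 0.263  0.034  1.269  0.     1.835 -1.345]
```

>>> apply_moves([
  [[0,0,0,0.121,0.5],[0,0,0,0.121,0.5],[0,0,0,0.121,0.5],[0,0,0,0.121,0.5],[0,0,0,0.121,0.5],[0,0,0,0.121,0.5],[0,0,0,0.121,0.5],[0,0,0,0.121,0.5],[0,0,0,0.121,0.5],[0,0,0,0.121,0.5]],
])

```text
time: 16.6
tool_pos: [0.4944, 0.1909, 0.3185]
tcp_rot: [1.748, 2.61, 0.001]
force: [-0.0, -0.0, -0.5]
gripper_width: 0.751
gripper_force: 0.0
```

>>> apply_moves([
  [[0,0,0,0.121,0.5],[0,0,0,0.121,0.5],[0,0,0,0.116,0.5],[0,0,0,0,0.5],[0,0,0,0,0.5]],
])

```text
time: 17.02
tool_pos: [0.4938, 0.1908, 0.3184]
tcp_rot: [2.175, 2.267, 0.001]
force: [0.9, 0.4, -0.4]
gripper_width: 0.756
gripper_force: 0.0
```

```bash
python3 -c "
from h import *
to((.551,.1137,.25),.04)"
```

```text
t 17.02 pos [0.4938 0.1908 0.3184] w 0.756 F [ 0.9  0.4 -0.4] | shift cm [-7.94  5.39  6.84] turn 0.002
```

>>> apply_moves([
  [[-2.65,1.8,2,0,0.5],[-2.65,1.8,2,0,0.5],[-2.65,1.8,2,0,0.5],[0,0,3,0,0.5],[0,0,3,0,0.5],[0,0,2,0,0.5],[0,0,0,0,0.5]],
])

```text
time: 17.6
tool_pos: [0.5472, 0.1126, 0.172]
tcp_rot: [-2.171, -2.261, 0.013]
force: [-0.2, 0.9, -0.9]
gripper_width: 0.75
gripper_force: 0.0
```

```bash
python3 -c "
from h import *
to((.551,.1137,.071),.04)"
```

```text
t 17.6 pos [0.5472 0.1126 0.172 ] w 0.75 F [-0.2  0.9 -0.9] | shift cm [ 0.1   0.49 10.1 ] turn 0.001
```

>>> apply_moves([
  [[0.1,0.3,3,0,0.5],[0,0,3,0,0.5],[0,0,2,0,0.5],[0,0,2.1,0,0.5],[0,0,0,0,0.5],[0,0,0,0,-1],[0,0,0,0,-1],[0,0,0,0,-1],[0,0,0,0,-1],[0,0,0,0,-1]],
])

```text
time: 18.43
tool_pos: [0.5543, 0.1147, 0.0799]
tcp_rot: [2.175, 2.262, 0.006]
force: [0.1, 0.3, 3.5]
gripper_width: 0.466
gripper_force: 59.9
```

>>> apply_moves([
  [[0,0,0,0,-1],[0,0,-2,0,-1],[0,0,-4,0,-1],[0,0,-4,0,-1],[0,0,-4,0,-1],[0,0,-2.5,0,-1],[0,0,0,0,-1]],
])

```text
time: 19.02
tool_pos: [0.5552, 0.1148, 0.2506]
tcp_rot: [2.171, 2.258, 0.017]
force: [0.5, 0.2, -0.6]
gripper_width: 0.468
gripper_force: 60.3
```

```bash
python3 -c "
from h import *
to((.534,-.2335,.235),-.056)"
```

```text
t 19.02 pos [0.5552 0.1148 0.2506] w 0.468 F [ 0.5  0.2 -0.6] | shift cm [-34.72  -3.5    1.48] turn 0.095
```

>>> apply_moves([
  [[-2.5,-0.35,0,0,-1],[-3.5,-0.35,0,0,-1],[-3.6,-0.35,0,0,-1],[-3.6,-0.35,0,0,-1],[-3.6,-0.35,0,0,-1],[-3.6,-0.35,0,0,-1],[-3.6,-0.35,0,0,-1],[-3.6,-0.35,0,0,-1],[-3.6,-0.35,0,0,-1],[-2.5,-0.35,0,0,-1]],
])

```text
time: 19.85
tool_pos: [0.5295, -0.2265, 0.2402]
tcp_rot: [-2.178, -2.26, 0.003]
force: [0.7, 0.3, -2.2]
gripper_width: 0.465
gripper_force: 60.5
```

>>> apply_moves([
  [[-0.6,0,0,0.095,-1],[0,0,0,0,-1],[0,0,0,0,-1]],
])

```text
time: 20.1
tool_pos: [0.5303, -0.2295, 0.2407]
tcp_rot: [-2.279, -2.158, 0.0]
force: [-0.4, -0.0, -0.5]
gripper_width: 0.464
gripper_force: 60.5
```

```bash
python3 -c "
from h import *
to((.534,-.2335,.145),-.056)"
```

```text
t 20.1 pos [ 0.5303 -0.2295  0.2407] w 0.464 F [-0.4 -0.  -0.5] | shift cm [-0.4   0.41  9.56] turn 0.001
```

>>> apply_moves([
  [[-0.4,0.4,3,0,-1],[0,0,3,0,-1],[0,0,2.5,0,-1],[0,0,0,0,-1],[0,0,0,0,-1]],
])

```text
time: 20.52
tool_pos: [0.5338, -0.2319, 0.1553]
tcp_rot: [-2.276, -2.158, 0.002]
force: [0.5, -0.2, -1.2]
gripper_width: 0.469
gripper_force: 60.6
```

>>> apply_moves([
  [[0,0,0.5,0,-1],[0,0,0.4,0,-1],[0,0,0,0,-1],[0,0,0,0,-1]],
])

```text
time: 20.85
tool_pos: [0.5352, -0.234, 0.1495]
tcp_rot: [2.281, 2.158, 0.001]
force: [0.2, -0.1, -2.1]
gripper_width: 0.468
gripper_force: 60.6
```

>>> apply_moves([
  [[0,0,0.4,0,-1],[0,0,0.3,0,-1],[0,0,0,0,-1],[0,0,0,0,-1]],
])

```text
time: 21.18
tool_pos: [0.5345, -0.2338, 0.1409]
tcp_rot: [-2.282, -2.158, 0.0]
force: [-0.0, -0.5, -1.0]
gripper_width: 0.468
gripper_force: 60.6
```

>>> apply_moves([
  [[0,0,0.2,0,-1],[0,0,0,0,-1],[0,0,0,0,-1]],
])

```text
time: 21.43
tool_pos: [0.5347, -0.2339, 0.1391]
tcp_rot: [-2.283, -2.158, -0.0]
force: [0.9, -1.1, -1.6]
gripper_width: 0.464
gripper_force: 60.6
```

>>> apply_moves([
  [[0,0,0.2,0,-1],[0,0,0,0,-1],[0,0,0,0,-1]],
])

```text
time: 21.68
tool_pos: [0.535, -0.234, 0.1379]
tcp_rot: [2.282, 2.158, 0.001]
force: [0.1, 0.0, 1.6]
gripper_width: 0.468
gripper_force: 60.8
```

Contact. I'll open and rise.

>>> apply_moves([
  [[0,0,0,0,0.3],[0,0,0,0,0.3],[0,0,0,0,0.3],[0,0,0,0,0.3],[0,0,-2,0,0.3],[0,0,-3,0,0.3],[0,0,-4,0,0.5],[0,0,-3,0,0.5],[0,0,0,-0.095,0.5]],
])

```text
time: 22.43
tool_pos: [0.5372, -0.2352, 0.2666]
tcp_rot: [2.166, 2.255, 0.006]
force: [1.0, -0.2, 1.4]
gripper_width: 0.749
gripper_force: 0.0
```

```bash
python3 -c "
from h import *
to((.552,.217,.25),.04)
snap('wrist','w9')
m,im=snap('scene','s9')
print(proj(m,(.534,-.2335,.171)),proj(m,(.534,-.2335,.066)))"
```

```text
t 22.43 pos [ 0.5372 -0.2352  0.2666] w 0.749 F [ 1.  -0.2  1.4] | shift cm [45.13  3.29  1.34] turn 0.001
[371.76332001 236.43757922] [369.91886328 275.43570654]
```

>>> apply_moves([
  [[3.76,0.28,0,0,0.5],[3.76,0.28,0,0,0.5],[3.76,0.28,0,0,0.5],[3.76,0.28,0,0,0.5],[3.76,0.28,0,0,0.5],[3.76,0.28,0,0,0.5],[3.76,0.28,0,0,0.5],[3.76,0.28,0,0,0.5],[3.76,0.28,0,0,0.5],[3.76,0.28,0,0,0.5]],
])

```text
time: 23.37
tool_pos: [0.547, 0.1447, 0.2551]
tcp_rot: [-2.179, -2.26, 0.005]
force: [0.9, -0.5, -0.3]
gripper_width: 0.752
gripper_force: 0.0
```

>>> apply_moves([
  [[3.76,0.28,0,0,0.5],[3.76,0.28,0,0,0.5],[0,0,4,0,0.5],[0,0,3,0,0.5],[0,0,0,0,0.5],[0,0,0,0,0.5]],
])

```text
time: 23.87
tool_pos: [0.5485, 0.2178, 0.1832]
tcp_rot: [-2.176, -2.26, 0.012]
force: [-0.0, -0.1, 0.0]
gripper_width: 0.748
gripper_force: 0.0
```

```bash
python3 -c "
from h import *
to((.554,.217,.077),.04)"
```

```text
t 23.87 pos [0.5485 0.2178 0.1832] w 0.748 F [-0.  -0.1  0. ] | shift cm [-0.08  0.63 10.62] turn -0.002
```

>>> apply_moves([
  [[-0.1,0.4,3,0,0.5],[0,0,3,0,0.5],[0,0,2,0,0.5],[0,0,2.2,0,0.5],[0,0,0,0,0.5],[0,0,0,0,-1],[0,0,0,0,-1],[0,0,0,0,-1],[0,0,0,0,-1],[0,0,0,0,-1]],
])

```text
time: 24.7
tool_pos: [0.5566, 0.2179, 0.0885]
tcp_rot: [2.176, 2.262, 0.008]
force: [-0.0, 0.4, 5.9]
gripper_width: 0.46
gripper_force: 60.4
```

>>> apply_moves([
  [[0,0,0,0,-1],[0,0,-2,0,-1],[0,0,-4,0,-1],[0,0,-4,0,-1],[0,0,-4,0,-1],[0,0,-2.5,0,-1],[0,0,0,0,-1]],
])

```text
time: 25.28
tool_pos: [0.5573, 0.2183, 0.2596]
tcp_rot: [2.172, 2.259, 0.021]
force: [0.3, -0.8, -0.2]
gripper_width: 0.462
gripper_force: 60.3
```

```bash
python3 -c "
from h import *
to((.5405,-.114,.235),-.056)"
```

```text
t 25.28 pos [0.5573 0.2183 0.2596] w 0.462 F [ 0.3 -0.8 -0.2] | shift cm [-33.15  -3.01   2.28] turn 0.095
```

>>> apply_moves([
  [[-2.5,-0.3,0,0,-1],[-3.5,-0.3,0,0,-1],[-3.6,-0.3,0,0,-1],[-3.6,-0.3,0,0,-1],[-3.6,-0.3,0,0,-1],[-3.6,-0.3,0,0,-1],[-3.6,-0.3,0,0,-1],[-3.6,-0.3,0,0,-1],[-3.5,-0.3,0,0,-1],[-2,-0.3,0,0.095,-1]],
])

```text
time: 26.12
tool_pos: [0.5368, -0.1179, 0.2492]
tcp_rot: [-2.287, -2.153, 0.003]
force: [1.4, -0.6, -0.4]
gripper_width: 0.467
gripper_force: 60.3
```

>>> apply_moves([
  [[0,0,0,0,-1],[0,0,0,0,-1]],
])

```text
time: 26.28
tool_pos: [0.5371, -0.1152, 0.2493]
tcp_rot: [-2.283, -2.155, 0.0]
force: [-0.4, 0.1, -0.5]
gripper_width: 0.463
gripper_force: 60.4
```

```bash
python3 -c "
from h import *
to((.5405,-.114,.150),-.056)"
```

```text
t 26.28 pos [ 0.5371 -0.1152  0.2493] w 0.463 F [-0.4  0.1 -0.5] | shift cm [0.12 0.34 9.93] turn -0.001
```

>>> apply_moves([
  [[0.1,0.3,3,0,-1],[0,0,3,0,-1],[0,0,2.5,0,-1],[0,0,0.8,0,-1],[0,0,0,0,-1],[0,0,0,0,-1]],
])

```text
time: 26.78
tool_pos: [0.541, -0.1127, 0.1578]
tcp_rot: [-2.281, -2.16, -0.001]
force: [0.4, -0.6, -0.6]
gripper_width: 0.46
gripper_force: 60.4
```

>>> apply_moves([
  [[0,0,0.4,0,-1],[0,0,0,0,-1],[0,0,0,0,-1]],
])

```text
time: 27.03
tool_pos: [0.5415, -0.1137, 0.1549]
tcp_rot: [2.281, 2.157, 0.002]
force: [0.7, 0.6, -0.6]
gripper_width: 0.461
gripper_force: 60.4
```

>>> apply_moves([
  [[0,0,0.5,0,-1],[0,0,0,0,-1],[0,0,0,0,-1]],
])

```text
time: 27.28
tool_pos: [0.5405, -0.1136, 0.1481]
tcp_rot: [-2.283, -2.158, 0.0]
force: [0.6, 0.3, -1.7]
gripper_width: 0.462
gripper_force: 60.4
```

>>> apply_moves([
  [[0,0,0.2,0,-1],[0,0,0,0,-1],[0,0,0,0,-1]],
])

```text
time: 27.53
tool_pos: [0.5409, -0.1137, 0.1465]
tcp_rot: [2.283, 2.158, 0.001]
force: [0.6, -0.1, -1.0]
gripper_width: 0.459
gripper_force: 60.6
```

>>> apply_moves([
  [[0,0,0.2,0,-1],[0,0,0,0,-1],[0,0,0,0,-1]],
])

```text
time: 27.78
tool_pos: [0.541, -0.1138, 0.1462]
tcp_rot: [2.282, 2.157, 0.001]
force: [-1.8, 0.5, 6.5]
gripper_width: 0.461
gripper_force: 61.3
```

>>> apply_moves([
  [[0,0,-0.2,0,0.3],[0,0,0,0,0.3],[0,0,0,0,0.3],[0,0,0,0,0.3],[0,0,-2,0,0.3],[0,0,-3,0,0.3],[0,0,-4,0,0.3],[0,0,-4,0,0.3],[0,0,-4,0,0.3],[0,0,0,0,0.3]],
])

```text
time: 28.62
tool_pos: [0.5431, -0.1144, 0.3267]
tcp_rot: [2.272, 2.148, 0.013]
force: [-0.0, 0.9, 1.7]
gripper_width: 0.651
gripper_force: 0.0
```

```bash
python3 -c "
from h import *
to((.6631,.1951,.32),np.pi/2+.04)
print(manip.get_obs()['q'].round(2))
m,im=snap('scene','s10')
d,i2=snap('side','d10')
a=cv2.resize(im[190:310,180:420,::-1],(600,300),interpolation=2);b=cv2.resize(i2[170:290,225:425,::-1],(500,300),interpolation=2)
cv2.imwrite('pics/c10.png',np.vstack([a,cv2.copyMakeBorder(b,0,0,0,100,0)]))"
```

```text
t 28.62 pos [ 0.5431 -0.1144  0.3267] w 0.651 F [-0.   0.9  1.7] | shift cm [31.57 10.24  0.7 ] turn 1.475
[-0.31  0.09  1.2   0.    1.84 -0.25]
```

View pics/c10.png

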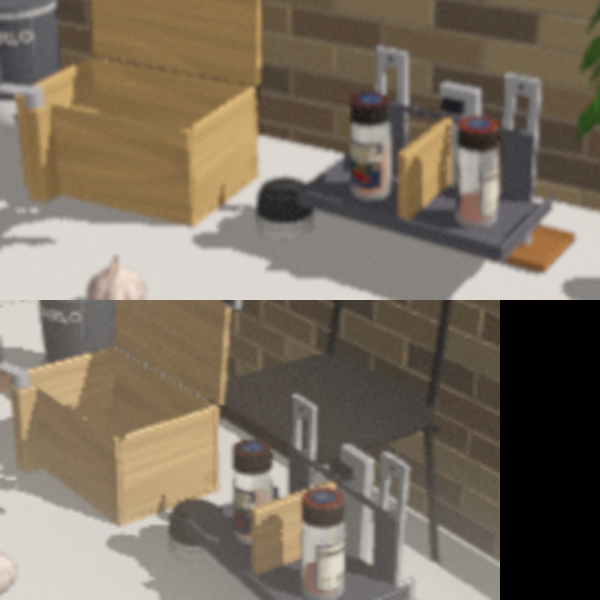

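Both jars stand upright on the shelf, and the catch nose shows above the rail. I'll turn back and fetch the lid.

>>> apply_moves([
  [[0,0,0,-0.12,0.2],[0,0,0,-0.12,0.2],[0,0,0,-0.12,0.2],[0,0,0,-0.12,0.2],[0,0,0,-0.12,0.2],[0,0,0,-0.12,0.2],[0,0,0,-0.12,0.2],[0,0,0,-0.12,0.2],[0,0,0,-0.12,0.2],[0,0,0,-0.12,0.2]],
])

```text
time: 29.55
tool_pos: [0.5401, -0.1134, 0.3133]
tcp_rot: [-0.655, -3.067, -0.001]
force: [-0.1, -0.6, -0.5]
gripper_width: 0.603
gripper_force: 0.0
```

>>> apply_moves([
  [[0,0,0,-0.12,0.2],[0,0,0,-0.12,0.2],[0,0,0,-0.12,0.2],[0,0,0,-0.106,0.2],[0,0,0,0,0.2],[0,0,0,0,0.2]],
])

```text
time: 30.05
tool_pos: [0.5402, -0.1135, 0.314]
tcp_rot: [0.057, -3.137, -0.002]
force: [-0.1, 0.4, -0.2]
gripper_width: 0.6
gripper_force: 0.0
```

```bash
python3 -c "
from h import *
to((.6631,.1951,.32),np.pi/2+.04)"
```

```text
t 30.05 pos [ 0.5402 -0.1135  0.314 ] w 0.6 F [-0.1  0.4 -0.2] | shift cm [-13.4   30.39  -0.6 ] turn -0.004
```

>>> apply_moves([
  [[-1.49,3.38,0,0,0.2],[-1.49,3.38,0,0,0.2],[-1.49,3.38,0,0,0.2],[-1.49,3.38,0,0,0.2],[-1.49,3.38,0,0,0.2],[-1.49,3.38,0,0,0.2],[-1.49,3.38,0,0,0.2],[-1.49,3.38,0,0,0.2],[-1.49,3.38,0,0,0.2],[0,0,0,0,0.2]],
])

```text
time: 30.88
tool_pos: [0.6634, 0.2024, 0.3117]
tcp_rot: [0.07, -3.136, -0.004]
force: [-1.1, -0.6, -0.6]
gripper_width: 0.6
gripper_force: 0.0
```

```bash
python3 -c "
from h import *
to((.6631,.1951,.22),np.pi/2+.04)"
```

```text
t 30.88 pos [0.6634 0.2024 0.3117] w 0.6 F [-1.1 -0.6 -0.6] | shift cm [ 0.02 -0.75  9.17] turn 0.004
```

>>> apply_moves([
  [[0,-0.6,2.5,0,0.2],[0,0,2.5,0,0.2],[0,0,2.5,0,0.2],[0,0,1.5,0,0.2],[0,0,0,0,0.2],[0,0,0,0,0.2]],
])

```text
time: 31.38
tool_pos: [0.6622, 0.1891, 0.2243]
tcp_rot: [0.059, -3.137, 0.001]
force: [0.4, 0.1, -0.0]
gripper_width: 0.601
gripper_force: 0.0
```

```bash
python3 -c "
from h import *
to((.6631,.1951,.22),np.pi/2+.04)"
```

```text
t 31.38 pos [0.6622 0.1891 0.2243] w 0.601 F [ 0.4  0.1 -0. ] | shift cm [-0.11  0.59  0.43] turn -0.002
```

>>> apply_moves([
  [[-0.1,0.55,0.4,0,0.2],[0,0,0,0,0.2],[0,0,0,0,-1],[0,0,0,0,-1],[0,0,0,0,-1],[0,0,0,0,-1],[0,0,0,0,-1],[0,0,0,0,-1]],
])

```text
time: 32.05
tool_pos: [0.6642, 0.195, 0.2233]
tcp_rot: [-0.061, 3.139, 0.0]
force: [0.5, -0.2, 3.4]
gripper_width: 0.103
gripper_force: 60.2
```

>>> apply_moves([
  [[1.2,0,-0.35,0,-1],[1.85,0,-0.3,0,-1],[1.85,0,0,0,-1],[1.85,0,0.25,0,-1],[1.8,0,0.55,0,-1],[1.7,0,0.8,0,-1],[1.55,0,1.0,0,-1],[0,0,0,0,-1]],
])

```text
time: 32.72
tool_pos: [0.5444, 0.1903, 0.2053]
tcp_rot: [-0.062, 3.138, -0.0]
force: [-3.6, -1.9, 7.4]
gripper_width: 0.106
gripper_force: 67.2
```

>>> apply_moves([
  [[1.4,0,1.3,0,-1],[1.2,0,1.4,0,-1],[0.9,0,1.6,0,-1],[0.75,0,1.8,0,-1],[0,0,0,0,-1],[0,0,0,0,-1]],
])

```text
time: 33.22
tool_pos: [0.5019, 0.1886, 0.1418]
tcp_rot: [0.062, -3.138, 0.001]
force: [-6.0, -2.0, 1.1]
gripper_width: 0.104
gripper_force: 76.0
```

>>> apply_moves([
  [[0,0,0.3,0,-1],[0,0,0,0,-1],[0,0,0.3,0,-1],[0,0,0,0,-1],[0,0,0,0,-1]],
])

```text
time: 33.63
tool_pos: [0.5008, 0.1885, 0.1371]
tcp_rot: [0.062, -3.134, 0.002]
force: [-14.5, -3.6, 9.9]
gripper_width: 0.103
gripper_force: 77.9
```

>>> apply_moves([
  [[0.3,0,0.3,0,-1],[0,0,0,0,-1],[0,0,0.2,0,-1],[0,0,0,0,-1],[0,0,0,0,-1]],
])

```text
time: 34.05
tool_pos: [0.4996, 0.1885, 0.1323]
tcp_rot: [0.062, -3.138, 0.001]
force: [-8.5, -3.2, 7.9]
gripper_width: 0.099
gripper_force: 77.3
```

>>> apply_moves([
  [[0.2,0,0.3,0,-1],[0,0,0,0,-1],[0,0,0.3,0,-1],[0,0,0,0,-1],[0,0,0,0,-1]],
])

```text
time: 34.47
tool_pos: [0.4994, 0.1885, 0.1309]
tcp_rot: [-0.061, 3.138, -0.0]
force: [-10.5, -4.1, 20.6]
gripper_width: 0.105
gripper_force: 79.6
```

Firm stop with the fingertips at lid level, so the lid is shut. I'll release and go round to the lever's far side.

>>> apply_moves([
  [[0,0,-0.5,0,-1],[0,0,0,0,0],[0,0,0,0,0],[0,0,0,0,0],[0,0,0,0,0],[0,0,-3,0,0],[0,0,-4,0,-1],[0,0,-3,0,-1],[0,0,0,0,-1],[0,0,0,0,-1]],
])

```text
time: 35.3
tool_pos: [0.4996, 0.189, 0.2322]
tcp_rot: [-0.062, 3.136, 0.002]
force: [0.4, 0.6, -1.4]
gripper_width: 0.002
gripper_force: 0.0
```

```bash
python3 -c "
from h import *
to((.416,.302,.225),np.pi/2+.04)
m,im=snap('scene','s11'); w,iw=snap('wrist','w11')
b=cv2.imread('pics/sc5.png')[:,:,::-1]
# lid/handle region vs the picture with the lid shut before
d=np.abs(im.astype(int)-b)[200:260,205:285].sum(2); print('diff mean',d.mean(),'ref noise',np.abs(im.astype(int)-b)[300:400,20:80].sum(2).mean())
G=lambda x:cv2.cvtColor(np.ascontiguousarray(x),cv2.COLOR_RGB2GRAY).astype(np.float32)
for n,r in (('handle',(slice(205,232),slice(214,236))),('corner',(slice(210,260),slice(235,290)))): print(n,cv2.phaseCorrelate(G(b[r]),G(im[r])))
pv=np.array([.4595,.2625])
for t in (1.4,1.5,1.6,1.7,1.8):
  p=pv+.046*np.array([np.cos(t+.04),np.sin(t+.04)]);v=proj(w,[*p,.167]).round().astype(int);print(t,v,iw[v[1]-1:v[1]+2,v[0]-1:v[0]+2].mean((0,1)).round())
"
```

```text
t 35.3 pos [0.4996 0.189  0.2322] w 0.002 F [ 0.4  0.6 -1.4] | shift cm [ 7.92 11.61  0.69] turn -0.001
diff mean 6.398333333333333 ref noise 144.5615
handle ((0.0445581029586819, 0.359924415687205), 1.0282230461821145)
corner ((-0.04599728667021452, 0.0003269751686794109), 0.9365773550669352)
1.4 [516 214] [124. 124. 116.]
1.5 [518 207] [124. 123. 115.]
1.6 [519 199] [88. 88. 84.]
1.7 [520 192] [45. 46. 47.]
1.8 [520 184] [46. 46. 47.]
```

The lid image matches the shut one to under half a pixel. Now the lever.

>>> apply_moves([
  [[2,2.9,0,0,-1],[2,2.9,0,0,-1],[2,2.9,0,0,-1],[2,2.9,0,0,-1],[0,0,0,0,-1],[0,0,0,0,-1]],
])

```text
time: 35.9
tool_pos: [0.4121, 0.3022, 0.2275]
tcp_rot: [0.067, -3.137, 0.003]
force: [0.2, -0.8, 0.1]
gripper_width: 0.005
gripper_force: 0.0
```

```bash
python3 -c "
from h import *
to((.416,.302,.153),np.pi/2+.04)"
```

```text
t 35.9 pos [0.4121 0.3022 0.2275] w 0.005 F [ 0.2 -0.8  0.1] | shift cm [-0.42 -0.02  7.45] turn 0.003
```

>>> apply_moves([
  [[0,0,3.7,0,-1],[0,0,3.7,0,-1],[0,0,0,0,-1],[-0.9,0,0,0,-1],[-0.9,0.1,0,0,-1],[-0.8,0.35,0,0,-1],[-0.8,0.35,0,0,-1],[-1,0.1,0,0,-1],[-1,0,0,0,-1],[0,0,0,0,-1]],
])

```text
time: 36.73
tool_pos: [0.4702, 0.313, 0.1566]
tcp_rot: [-0.06, 3.138, 0.002]
force: [-0.1, -0.2, -0.4]
gripper_width: 0.003
gripper_force: 0.0
```

>>> apply_moves([
  [[-0.95,-0.3,0,0,-1],[-0.95,-0.4,0,0,-1],[-0.6,-0.5,0,0,-1],[-0.6,-0.5,0,0,-1],[-0.3,-0.5,0,0,-1],[-0.2,-0.5,0,0,-1],[0,0,0,0,-1],[0,0,0,0,-1]],
])

```text
time: 37.4
tool_pos: [0.5048, 0.2864, 0.1559]
tcp_rot: [-0.06, 3.141, -0.0]
force: [0.0, 0.3, 0.8]
gripper_width: -0.003
gripper_force: 0.0
```

Rise, back off and check the peg by image numbers.

>>> apply_moves([
  [[0,0.5,0,0,-1],[0,0.3,-2,0,-1],[0,0,-4,0,-1],[0,0,-4,0,-1],[3,-3,0,0,-1],[3,-3,0,0,-1],[3,-3,0,0,-1],[0,0,0,0,-1],[0,0,0,0,-1]],
])

```text
time: 38.15
tool_pos: [0.418, 0.2026, 0.2561]
tcp_rot: [-0.06, 3.14, 0.001]
force: [0.2, 0.4, 0.5]
gripper_width: 0.004
gripper_force: 0.0
```

```bash
python3 -c "
from h import *
st(); w,iw=snap('wrist','w12'); m,im=snap('scene','s12')
pv=np.array([.4595,.2625])
for t in (-.1,0,.1,.2,.3,.4,.5,.7,1.7):
  p=pv+.046*np.array([np.cos(t+.04),np.sin(t+.04)]);v=proj(w,[*p,.167]).round().astype(int);u=proj(m,[*p,.155]).round().astype(int)
  print(t,v,iw[v[1]-1:v[1]+2,v[0]-1:v[0]+2].mean((0,1)).round() if 1<v[1]<478 and 1<v[0]<638 else '',u,im[u[1],u[0]])
b=cv2.imread('pics/sc5.png')[:,:,::-1];c=cv2.imread('pics/s10.png')[:,:,::-1]
f=lambda a,r:np.abs(im.astype(int)-a)[r].sum(2).mean().round(1)
print('lid',f(b,np.s_[200:260,215:285]),'peg vs start',f(b,np.s_[200:225,185:212]),'shelf/jars vs s10',f(c,np.s_[200:300,300:405]),'timer/tin/honey vs start',f(b,np.s_[255:285,280:303]),f(b,np.s_[270:345,430:480]))
"
```

```text
{'time': np.float64(38.15), 'tool_pos': array([0.418, 0.203, 0.256]), 'tcp_rot': array([-6.00e-02,  3.14e+00,  1.00e-03]), 'force': array([0.227, 0.371, 0.539]), 'gripper_width': np.float64(0.004), 'gripper_force': np.float64(0.0)}
[[-0.999, -0.038, 0.001], [-0.038, 0.999, 0.001], [-0.001, 0.001, -1.0]]
-0.1 [387 350] [21. 23. 24.] [204 212] [98 93 95]
0 [393 350] [20. 22. 23.] [203 212] [91 89 94]
0.1 [399 350] [20. 21. 22.] [202 212] [78 79 82]
0.2 [404 349] [20. 21. 22.] [200 212] [75 76 80]
0.3 [410 348] [20. 21. 22.] [199 212] [91 90 97]
0.4 [416 347] [20. 21. 22.] [197 211] [94 94 99]
0.5 [421 344] [20. 21. 22.] [195 211] [92 92 94]
0.7 [431 339] [223. 221. 210.] [192 212] [88 89 92]
1.7 [458 291] [122. 121. 113.] [178 215] [63 64 66]
lid 6.4 peg vs start 16.9 shelf/jars vs s10 5.1 timer/tin/honey vs start 10.7 4.1
```

>>> apply_moves([
  [[-3,0,0,0,-1],[-3,0,0,0,-1],[-2.5,0,0,0,-1],[0,0,0,0,-1],[0,0,0,0,-1]],
])

```text
time: 38.67
tool_pos: [0.5058, 0.2073, 0.2545]
tcp_rot: [0.062, -3.139, 0.0]
force: [0.0, -0.4, -0.0]
gripper_width: -0.003
gripper_force: 0.0
```

```bash
python3 -c "
from h import *
w,iw=snap('wrist','w13')
pv=np.array([.4595,.2625])
for t in (-.2,-.1,0,.1,.2,.3,.4,.5,.7,1.7):
  p=pv+.046*np.array([np.cos(t+.04),np.sin(t+.04)]);v=proj(w,[*p,.167]).round().astype(int)
  print(t,v,iw[v[1]-1:v[1]+2,v[0]-1:v[0]+2].mean((0,1)).round())
s=manip.camera_model('scene'); a=cv2.imread('pics/s12.png');b=cv2.imread('pics/sc5.png')
print(a[212,190:212].sum(1).tolist(),b[212,190:212].sum(1).tolist())"
```

```text
-0.2 [387 246] [181. 172. 159.]
-0.1 [393 247] [86. 85. 88.]
0 [400 248] [81. 80. 83.]
0.1 [406 247] [81. 81. 84.]
0.2 [412 246] [202. 162. 107.]
0.3 [419 245] [202. 163. 108.]
0.4 [425 243] [202. 163. 108.]
0.5 [431 240] [186. 149.  98.]
0.7 [443 233] [124. 123. 116.]
1.7 [473 174] [124. 123. 115.]
[253, 259, 269, 283, 280, 282, 277, 281, 280, 278, 231, 205, 239, 274, 286, 273, 250, 250, 257, 287, 313, 376] [257, 257, 266, 283, 281, 282, 279, 261, 220, 206, 241, 281, 289, 254, 243, 244, 252, 259, 259, 286, 322, 369]
```

The peg is at about 0 rad, so the lever lies over the lid. The lid is shut, the jars and shelf are unchanged, and the arm is clear of everything.

```bash
python3 -c "
from rig import manip
print(manip.close_job())"
```

```text
the job is handed in; nothing more can be done
None
```

The job is handed in at about 39 s of the allowed 210 s, with no verdict returned: the shelf hangs locked, both jars (only two were in the case) stand on it, the lid is shut with the lever back over it, and the tin, honey jar and timer look undisturbed in the camera checks.

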